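Find and press the flush catch in the caddy lid

ROBOT

A 6-joint arm with a two-finger parallel gripper is mounted at the origin on a cart in front of the work surface, level with it; the furniture and walls round the work are solid. World frame = base frame: x ahead of the robot, y to its left, z up, the work surface at z = 0. Lengths are in m, angles in rad, forces in N, time in s.
With the tool pointing down it reaches from about 0.35 to 0.725 m from the base axis. Payload 6 kg.
Tool frame: the origin (TCP) lies between the finger pads; the fingertips stand 19 mm ahead of it and the grasp point (between the pads) is the TCP; z points along the fingers, y is the line along which they close (so a half turn about z gives the same grasp; the last joint's range is limited). The gripper opens to 85 mm and grips with 20 to 120 N. Pads are 22 mm wide; open, the fingers measure 114 mm over their backs; the gripper's body (76 mm by 85 mm) begins 54 mm behind the grasp point. The pads swing forward as they close: fully open they stand 13 mm farther back than shut.
Start: joints at [1.563, 0.04, 0.085, 0, -1.615, -0.334], TCP at [0.201, 0.565, 0.25] pointing down, gripper open.
Joint ranges: [-2.56, 2.56], [-1.29, 2.01], [-1.08, 1.49], [-3.29, 1.98], [-2.81, -0.18], [-2.99, 2.99]. Speed limits (rad/s): [2.57, 2.57, 3.01, 3.14, 3.14, 3.14].

INTERFACE

Orientations are given as a rotation vector (axis times angle).
In Python, from station import bot gives the robot as it stands.
- The arm moves only by the tool apply_moves, never from a script. Its argument "targets" is a list of rows, each an object of numbers: "hand": the gripper command: -1 is shut, 1 is fully open, values between are in proportion; "tx", "ty", "tz": the shift along the tool's x, y, z in m; "ax", "ay", "az": the turn, a rotation vector about the tool's x, y, z in rad. A call has 1 to 8 rows; each row is the pose to reach, as a shift and turn from the pose commanded when the call began, along the tool's axes at that moment; what a row does not reach only later rows make up. A row lasts 1/12 s, in which the tool goes at most 41.7 mm and 7.16 degrees, less where a joint would pass 70% of its speed; a pose out of reach is approached as far as the arm can. A call with a gripper value outside its range is refused whole. The fingers move at their own pace and stop on an object; "squeeze" is the grip in N (left out, the last holds). Time passes only in rows, so rows that repeat a pose let the fingers close. It gives the time, the measured TCP pose, the force, the opening and the grip force at its end, in the units of the state.
- bot.observe(): the state, without advancing time (a new reading comes with each control period).
- bot.grab_frame(name): name is "side" or "top" or "wrist"; returns a dict with "image" (480x640x3 uint8, red, green, blue), "fx", "fy", "cx", "cy" (pixels), "eye" and "attitude" of the camera in the world; the wrist camera has in their place "tool_from_camera" (4x4, takes a point from camera to tool coordinates, whose origin is the TCP and whose axes are the flange's). Camera axes: x right, y up, looking along -z (the intrinsics and any distortion apply to the point x, -y, -z); pixel columns grow to the right and rows downward; lengths in m; the calibration is good to about 2 mm. A picture is of the moment at which its call begins: read the wrist's pose just before it. There is no depth.
- bot.sign_off(): hands the job in; it is judged then, once.
The state is a dict: "clock": time; "q": joint angles; "joint_vel": joint speeds; "tau": joint torques, N m; "eef_pos": TCP position; "tcp_rot": TCP orientation; "wrist_force": force on the tool from outside, world axes, zero at the start; "wrist_torque": the same for the moment, N m; "grip_width": finger opening in m; "grasp_force": force on a finger pad.
Only numpy, scipy, OpenCV 4.12 (cv2) and the standard library are available. Lean on these libraries where they do the work, as an engineer would, in place of code of your own. Each camera call takes 0.05 s, during which the arm holds its last target. There are 200 camera calls.

TASK

Open the little round hatch in the middle of the waste caddy's lid: find the flush, slightly recessed press catch hidden somewhere round the lid, press it all the way in with your fingertips so that the hatch stands open, and take your hand away. Only touch and press: leave the mug, the tea box and the spice jar standing where they are.

Things in the scene. Friction and masses are not known exactly. Their poses are not given: they have to be found in the camera images.
- caddy: Round pale grey-white worktop waste caddy, fixed; 124 mm high, 216 mm across. Origin: centre of its underside, on the worktop; z up. On it sits a fixed, rigid, round metal lid, 224 mm across and 18 mm thick, with a flat level top. In the lid's middle lies a flush round hatch 63 mm across. A press catch lies flush elsewhere in the lid (see catch, lid_top).
- lid_top (a point): Centre of the lid's flat top, 142 mm above the worktop, z up. About this centre the catch's opening is a piece of a ring, 38 to 86 mm from the centre (mid-line 62 mm) and 1.3 rad of the circle long (80 mm on the mid-line). Its direction from the centre differs each time, anywhere in the full circle; no listed axis tells it.
- catch (a joint): How far the press catch is pushed in, straight down, in m: 0 out, 0.008 fully in, at a hard stop. It is a flat plate of the lid's metal that fills its opening but for a 1.5 mm seam; its face lies 2 mm below the lid's top when out, 10 mm when in. No spring: about 4 N moves it and it stays where it is pushed to.
- hatch (a joint): Opening angle of the round hatch in rad: 0 shut and flush, 0.8 fully open. A linkage turns it 0.1 rad for each mm that the catch goes in. Hinged on the side away from the catch, the edge next to the catch rises, 45 mm at most. Pushing the hatch shut pushes the catch back out.
- mug: Plain white mug, loose, 88 mm wide, 127 mm with its handle, 95 mm high, standing beside the caddy. Origin on its underside, at the middle of its outline, handle included. To be left alone.
- tea_box: Upright cardboard tea box, loose, 63 x 78 mm and 102 mm high, standing beside the caddy. Origin on its underside, in the middle. To be left alone.
- spice_jar: Small glass spice jar with a dark cap, loose, 41 mm across and 105 mm high, standing beside the caddy. Origin at the centre of its underside. To be left alone.

How it is judged:
By the outcome, as a careful person would: the job done as asked, in the order asked, and still so for the second after the job is handed in, with the robot touching nothing.
It also fails if it takes over 58 s, if anything falls off the work surface, if the arm or the gripper's body presses on something with over 40 N, if the wrist force passes 120 N, or if a joint passes its speed limit or range.

## Working session

There is one attempt and no reset: what is moved stays moved. The work goes in short steps, Python scripts to look and compute and a tool call to move; the robot and the scene stay as the last step left them, time stands still between calls to the robot, and variables do not carry over. Pictures are saved under pics/ and viewed, at most 10 in all, crops included, and the job is handed in when it is done.

Besides the shell and the picture viewer there is one more tool, called by a JSON object that holds its "api" and its "payload", one argument or row to a line. apply_moves: Moves the arm, as the interface text tells. Its arguments: {"type":"object","properties":{"targets":{"type":"array"},"squeeze":{"type":"number"}},"required":["targets"]}

```bash
mkdir -p pics; cat > h.py <<'E'
from station import bot
import numpy as np, cv2
from scipy.spatial.transform import Rotation as R
def snap(n,f):
    d=bot.grab_frame(n); cv2.imwrite('pics/'+f+'.png',d['image'][:,:,::-1]); np.save('pics/'+f+'.npy',{k:v for k,v in d.items()},allow_pickle=True); return d
E
python3 - <<'E'
from h import *
s=bot.observe(); print(s)
for n in ['top','side']:
    d=snap(n,n+'1'); print({k:v for k,v in d.items() if k!='image'})
E
```

```text
{'clock': 0.0, 'q': array([ 1.56268677e+00,  4.08373885e-02,  8.38033352e-02, -4.81242498e-04,
       -1.61548649e+00, -3.33698670e-01]), 'joint_vel': array([ 0.00064867,  0.00093857, -0.00106131, -0.00017206, -0.00113472,
        0.00140533]), 'tau': array([ 2.20078723e-04, -3.68204212e+01,  3.47419989e+01,  6.93261355e+00,
       -5.38568755e-03,  7.61642013e-06]), 'eef_pos': array([0.20093121, 0.56504545, 0.24925677]), 'tcp_rot': array([ 3.09407626e+00, -5.33965976e-01, -3.06082868e-04]), 'wrist_force': array([-0.22151507,  0.4230322 ,  0.04276511]), 'wrist_torque': array([-0.02283252, -0.00358915, -0.06549771]), 'grasp_force': 0.0, 'grip_width': 0.08543025409606267}
{'fx': 529.8728250444659, 'fy': 529.8728250444659, 'cx': 314.416496509456, 'cy': 238.60310402918768, 'eye': array([0.5079756 , 0.06277499, 1.14572612]), 'attitude': array([ 0.05809591, -0.06842898, -1.54767292])}
{'fx': 515.2503986190418, 'fy': 515.2503986190418, 'cx': 326.20796646380825, 'cy': 237.4864397410743, 'eye': array([0.8073909 , 0.94144314, 0.94829997]), 'attitude': array([0.16329932, 1.18425453, 2.66851866])}
```

View pics/top1.png

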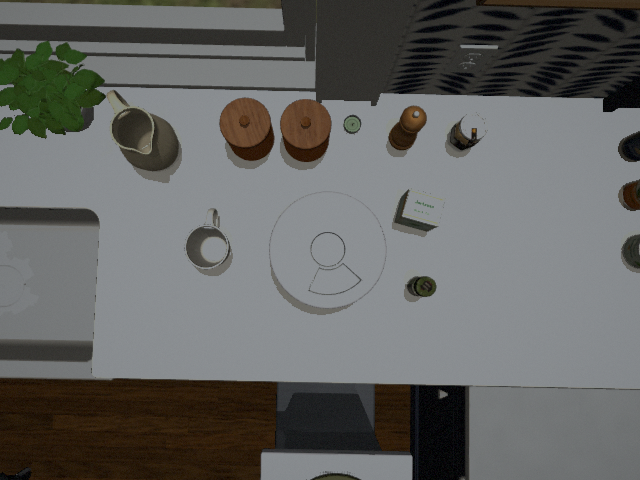

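View pics/side1.png

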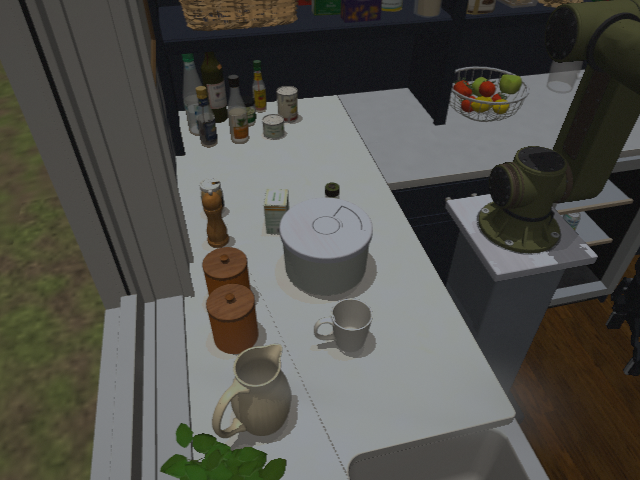

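The top view shows the lid centred near (328,250). The catch is a ring piece below it, with corners about (318,265), (340,264), (361,282) and (309,292), so it faces the robot.

```bash
cat >> h.py <<'E'
def proj(d,P):
    Rm=R.from_rotvec(d['attitude']).as_matrix(); p=(np.atleast_2d(P)-d['eye'])@Rm
    return np.c_[d['cx']+d['fx']*p[:,0]/-p[:,2], d['cy']+d['fy']*p[:,1]/p[:,2]]
def ray(d,u,v,z):
    Rm=R.from_rotvec(d['attitude']).as_matrix()
    r=Rm@np.array([(u-d['cx'])/d['fx'],-(v-d['cy'])/d['fy'],-1]); return d['eye']+r*(z-d['eye'][2])/r[2]
E
python3 - <<'E'
from h import *
d=np.load('pics/top1.npy',allow_pickle=True).item()
c=ray(d,328,250,.142);print('c',c)
for uv in [(318,265),(340,264),(361,282),(309,292)]:
    p=ray(d,*uv,.142); w=p-c; print(p,np.hypot(*w[:2]),np.arctan2(w[1],w[0]))
im=d['image'][180:320,258:398]; cv2.imwrite('pics/crop.png',cv2.resize(im,None,fx=4,fy=4,interpolation=cv2.INTER_CUBIC)[:,:,::-1])
s=np.load('pics/side1.npy',allow_pickle=True).item()
print(proj(s,c),proj(d,c)); 
print(R.from_rotvec(bot.observe()['tcp_rot']).as_matrix())
for uv in [(208,247),(425,208),(424,286)]: print(ray(d,*uv,.1))
E
```

```text
c [0.56820639 0.03079494 0.142     ]
[0.53935083 0.04916031 0.142     ] 0.03420424549076913 2.5747957586903776
[0.54216489 0.00754268 0.142     ] 0.03491171106288487 -2.4127182054277827
[ 0.50906315 -0.03274914  0.142     ] 0.0868088313910319 -2.320339446499645
[0.48813046 0.06503667 0.142     ] 0.08708990184853327 2.7375084666079177
[[326.73177762 224.32497852]] [[328. 250.]]
[[ 9.42174530e-01 -3.35122341e-01 -4.14686879e-04]
 [-3.35122569e-01 -9.42173219e-01 -1.57767302e-03]
 [ 1.38006606e-04  1.62541427e-03 -9.99998669e-01]]
[0.57136347 0.26651157 0.1       ]
[ 0.65884078 -0.16214579  0.1       ]
[ 0.50397718 -0.16095556  0.1       ]
```

View pics/crop.png

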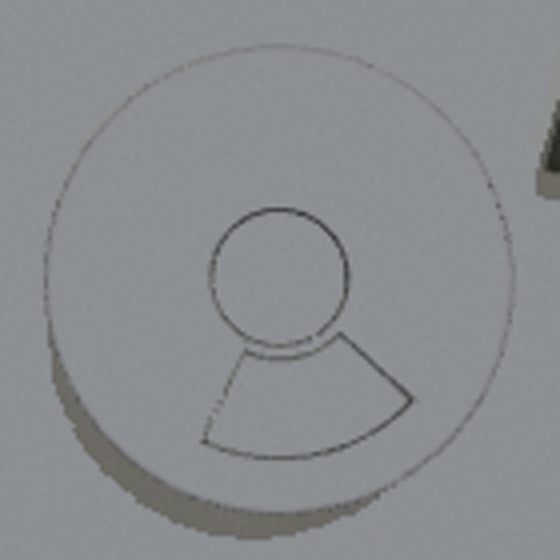

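The crop shows the lid centre at about (279,278). The catch corners are (247,350), (340,334), (412,400) and (204,441), which puts the pressing spot near world (0.508, 0.018). Next I'll close the fingers and move above it at the present height, turning so that tool x is radial.

{"api": "apply_moves", "payload": {
  "targets": [
    {"hand": -1,"tx": 0.236,"ty": 0.206,"tz": 0,"az": -0.56},
    {"hand": -1,"tx": 0.236,"ty": 0.206,"tz": 0,"az": -0.56},
    {"hand": -1,"tx": 0.236,"ty": 0.206,"tz": 0,"az": -0.56},
    {"hand": -1,"tx": 0.236,"ty": 0.206,"tz": 0,"az": -0.56},
    {"hand": -1,"tx": 0.236,"ty": 0.206,"tz": 0,"az": -0.56},
    {"hand": -1,"tx": 0.236,"ty": 0.206,"tz": 0,"az": -0.56},
    {"hand": -1,"tx": 0.236,"ty": 0.206,"tz": 0,"az": -0.56},
    {"hand": -1,"tx": 0.236,"ty": 0.206,"tz": 0,"az": -0.56}
  ],
  "squeeze": 20
}}

```text
$.targets[0]: bad value
```

{"api": "apply_moves", "payload": {
  "targets": [
    {"hand": -1,"tx": 0.236,"ty": 0.206,"tz": 0,"ax": 0,"ay": 0,"az": -0.56},
    {"hand": -1,"tx": 0.236,"ty": 0.206,"tz": 0,"ax": 0,"ay": 0,"az": -0.56},
    {"hand": -1,"tx": 0.236,"ty": 0.206,"tz": 0,"ax": 0,"ay": 0,"az": -0.56},
    {"hand": -1,"tx": 0.236,"ty": 0.206,"tz": 0,"ax": 0,"ay": 0,"az": -0.56},
    {"hand": -1,"tx": 0.236,"ty": 0.206,"tz": 0,"ax": 0,"ay": 0,"az": -0.56},
    {"hand": -1,"tx": 0.236,"ty": 0.206,"tz": 0,"ax": 0,"ay": 0,"az": -0.56},
    {"hand": -1,"tx": 0.236,"ty": 0.206,"tz": 0,"ax": 0,"ay": 0,"az": -0.56},
    {"hand": -1,"tx": 0.236,"ty": 0.206,"tz": 0,"ax": 0,"ay": 0,"az": -0.56}
  ],
  "squeeze": 20
}}

```text
clock: 0.77
eef_pos: [0.3555, 0.2889, 0.2507]
tcp_rot: [-3.123, -0.34, -0.001]
wrist_force: [0.0, 1.2, -0.3]
grip_width: -0.0001
grasp_force: 0.0
```

{"api": "apply_moves", "payload": {
  "targets": [
    {"hand": -1,"tx": 0.09,"ty": 0.297,"tz": 0,"ax": 0,"ay": 0,"az": 0},
    {"hand": -1,"tx": 0.09,"ty": 0.297,"tz": 0,"ax": 0,"ay": 0,"az": 0},
    {"hand": -1,"tx": 0.09,"ty": 0.297,"tz": 0,"ax": 0,"ay": 0,"az": 0},
    {"hand": -1,"tx": 0.09,"ty": 0.297,"tz": 0,"ax": 0,"ay": 0,"az": 0},
    {"hand": -1,"tx": 0.09,"ty": 0.297,"tz": 0,"ax": 0,"ay": 0,"az": 0},
    {"hand": -1,"tx": 0.09,"ty": 0.297,"tz": 0,"ax": 0,"ay": 0,"az": 0},
    {"hand": -1,"tx": 0.09,"ty": 0.297,"tz": 0,"ax": 0,"ay": 0,"az": 0},
    {"hand": -1,"tx": 0.09,"ty": 0.297,"tz": 0,"ax": 0,"ay": 0,"az": 0}
  ]
}}

```text
clock: 1.43
eef_pos: [0.5075, 0.0179, 0.2497]
tcp_rot: [3.122, 0.337, -0.002]
wrist_force: [-0.1, 0.6, -0.6]
grip_width: -0.0001
grasp_force: 0.0
```

{"api": "apply_moves", "payload": {
  "targets": [
    {"hand": -1,"tx": 0,"ty": 0,"tz": 0.03,"ax": 0,"ay": 0,"az": 0},
    {"hand": -1,"tx": 0,"ty": 0,"tz": 0.06,"ax": 0,"ay": 0,"az": 0},
    {"hand": -1,"tx": 0,"ty": 0,"tz": 0.06,"ax": 0,"ay": 0,"az": 0},
    {"hand": -1,"tx": 0,"ty": 0,"tz": 0.06,"ax": 0,"ay": 0,"az": 0}
  ]
}}

```text
clock: 1.77
eef_pos: [0.5057, 0.0211, 0.1892]
tcp_rot: [3.121, 0.342, -0.006]
wrist_force: [-0.7, -0.3, 0.7]
grip_width: 0.0002
grasp_force: 0.0
```

```bash
python3 - <<'E'
from h import *
s=bot.observe(); print(s['eef_pos'],s['tcp_rot'],s['wrist_force'],s['q'])
d=snap('wrist','w1')
T=d['tool_from_camera']; M=np.eye(4); M[:3,:3]=R.from_rotvec(s['tcp_rot']).as_matrix(); M[:3,3]=s['eef_pos']; C=M@T
d['eye']=C[:3,3]; d['attitude']=R.from_matrix(C[:3,:3]).as_rotvec(); np.save('pics/w1.npy',d)
p=s['eef_pos'].copy(); p[2]=.14
print({k:v for k,v in d.items() if k!='image'},proj(d,p),proj(d,[.5697,.032,.142]))
E
```

```text
[0.50574072 0.02112931 0.1891542 ] [ 3.12148938  0.34169376 -0.00560933] [-0.74290644 -0.29322433  0.74732289] [ 4.40580364e-01 -2.08977715e-01 -2.60122806e-01  2.10422580e-04
 -1.52350203e+00  1.34826735e+00]
{'fx': 359.2865396383022, 'fy': 359.2865396383022, 'cx': 313.75844455555676, 'cy': 240.8358879934723, 'tool_from_camera': array([[ 3.16090522e-04,  9.48987184e-01,  3.15314487e-01,
         8.08284529e-02],
       [ 9.99999948e-01, -3.19925903e-04, -3.95951489e-05,
         1.06493741e-04],
       [ 6.33019832e-05,  3.15314483e-01, -9.48987235e-01,
        -1.25073918e-01],
       [ 0.00000000e+00,  0.00000000e+00,  0.00000000e+00,
         1.00000000e+00]]), 'eye': array([0.585102  , 0.03874049, 0.31392747]), 'attitude': array([-0.27397313,  0.21847949, -1.33991941])} [[313.43298987 281.50810223]] [[320.32257898 157.1500741 ]]
```

View pics/w1.png

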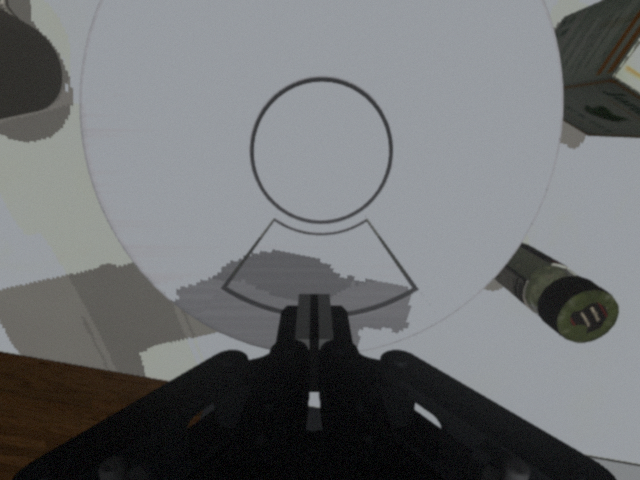

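The wrist view shows the hatch centred at about (321,150). The catch corners are (275,220), (367,220), (416,289) and (223,289), and the fingers are nearly over it.

```bash
python3 - <<'E'
from h import *
d=np.load('pics/w1.npy',allow_pickle=True).item()
P=np.array([ray(d,*uv,.1415)[:2] for uv in [(275,220),(367,220),(416,289),(223,289)]])
c=ray(d,321,150,.142)[:2]; l=[ray(d,*uv,.142)[:2] for uv in [(251,150),(392,150),(321,78),(321,221)]]
print(c,np.mean(l,0)); c=np.mean(l,0); w=P-c; print(np.hypot(*w.T),np.arctan2(w[:,1],w[:,0]))
u=(w/np.hypot(*w.T)[:,None]).sum(0);u/=np.hypot(*u); t=c+.065*u; print(t)
s=bot.observe(); M=R.from_rotvec(s['tcp_rot']).as_matrix(); print(s['eef_pos'],M.T@(np.r_[t,.189]-s['eef_pos']))
E
```

```text
[0.57294199 0.032416  ] [0.57210276 0.03210158]
[0.04003655 0.04016681 0.08713973 0.08760835] [ 2.75587289 -2.31496899 -2.30172601  2.73008622]
[0.50863188 0.01808558]
[0.50668752 0.02144892 0.1913811 ] [0.00116828 0.00370219 0.0023856 ]
```

{"api": "apply_moves", "payload": {
  "targets": [
    {"hand": -1,"tx": 0.001,"ty": 0.003,"tz": 0.015,"ax": 0,"ay": 0,"az": 0},
    {"hand": -1,"tx": 0.001,"ty": 0.003,"tz": 0.028,"ax": 0,"ay": 0,"az": 0},
    {"hand": -1,"tx": 0.001,"ty": 0.003,"tz": 0.031,"ax": 0,"ay": 0,"az": 0},
    {"hand": -1,"tx": 0.001,"ty": 0.003,"tz": 0.033,"ax": 0,"ay": 0,"az": 0},
    {"hand": -1,"tx": 0.001,"ty": 0.003,"tz": 0.035,"ax": 0,"ay": 0,"az": 0},
    {"hand": -1,"tx": 0.001,"ty": 0.003,"tz": 0.036,"ax": 0,"ay": 0,"az": 0},
    {"hand": -1,"tx": 0.001,"ty": 0.003,"tz": 0.036,"ax": 0,"ay": 0,"az": 0},
    {"hand": -1,"tx": 0.001,"ty": 0.003,"tz": 0.036,"ax": 0,"ay": 0,"az": 0}
  ]
}}

```text
clock: 2.48
eef_pos: [0.5084, 0.0191, 0.155]
tcp_rot: [-3.123, -0.342, -0.002]
wrist_force: [-1.9, 1.3, 2.7]
grip_width: 0.0001
grasp_force: 1.5
```

{"api": "apply_moves", "payload": {
  "targets": [
    {"hand": -1,"tx": 0,"ty": 0,"tz": 0.002,"ax": 0,"ay": 0,"az": 0},
    {"hand": -1,"tx": 0,"ty": 0,"tz": 0.004,"ax": 0,"ay": 0,"az": 0},
    {"hand": -1,"tx": 0,"ty": 0,"tz": 0.005,"ax": 0,"ay": 0,"az": 0},
    {"hand": -1,"tx": 0,"ty": 0,"tz": 0.006,"ax": 0,"ay": 0,"az": 0},
    {"hand": -1,"tx": 0,"ty": 0,"tz": 0.006,"ax": 0,"ay": 0,"az": 0}
  ]
}}

```text
clock: 2.9
eef_pos: [0.5086, 0.019, 0.1509]
tcp_rot: [3.123, 0.343, 0.004]
wrist_force: [-7.0, 2.8, 14.0]
grip_width: 0.0001
grasp_force: 7.2
```

{"api": "apply_moves", "payload": {
  "targets": [
    {"hand": -1,"tx": 0,"ty": 0,"tz": 0.001,"ax": 0,"ay": 0,"az": 0},
    {"hand": -1,"tx": 0,"ty": 0,"tz": 0.002,"ax": 0,"ay": 0,"az": 0},
    {"hand": -1,"tx": 0,"ty": 0,"tz": 0.002,"ax": 0,"ay": 0,"az": 0},
    {"hand": -1,"tx": 0,"ty": 0,"tz": 0.002,"ax": 0,"ay": 0,"az": 0}
  ]
}}

```text
clock: 3.23
eef_pos: [0.5086, 0.0189, 0.1507]
tcp_rot: [3.122, 0.343, 0.006]
wrist_force: [-12.9, 3.5, 22.1]
grip_width: 0.0
grasp_force: 11.3
```

```bash
python3 - <<'E'
from h import *
snap('wrist','w2'); s=bot.observe(); print(s['eef_pos'],s['wrist_force'])
E
```

```text
[0.50857479 0.01890488 0.15067545] [-12.64629682   4.40101869  22.41515932]
```

View pics/w2.png

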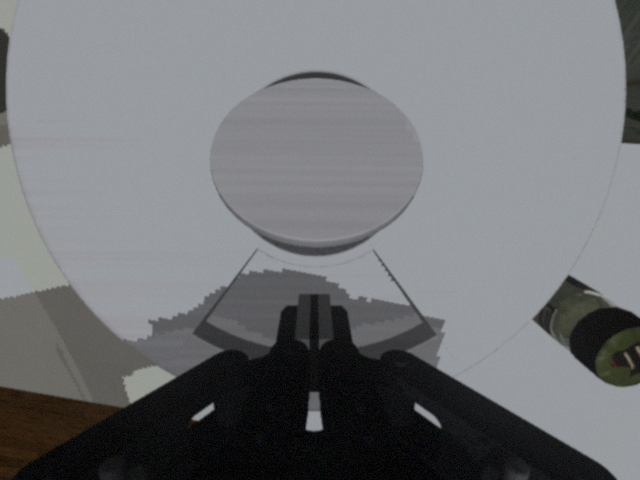

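The catch has hit its hard stop: the force rises with no further travel. The hatch stands open, its near edge around (315,245), clear of the fingers. I'll retreat straight up.

{"api": "apply_moves", "payload": {
  "targets": [
    {"hand": -1,"tx": 0,"ty": 0,"tz": -0.005,"ax": 0,"ay": 0,"az": 0},
    {"hand": -1,"tx": -0.003,"ty": 0,"tz": -0.02,"ax": 0,"ay": 0,"az": 0},
    {"hand": -1,"tx": -0.01,"ty": 0,"tz": -0.05,"ax": 0,"ay": 0,"az": 0},
    {"hand": -1,"tx": -0.02,"ty": 0,"tz": -0.08,"ax": 0,"ay": 0,"az": 0},
    {"hand": -1,"tx": -0.03,"ty": 0,"tz": -0.11,"ax": 0,"ay": 0,"az": 0},
    {"hand": -1,"tx": -0.03,"ty": 0,"tz": -0.12,"ax": 0,"ay": 0,"az": 0},
    {"hand": -1,"tx": -0.03,"ty": 0,"tz": -0.12,"ax": 0,"ay": 0,"az": 0},
    {"hand": -1,"tx": -0.03,"ty": 0,"tz": -0.12,"ax": 0,"ay": 0,"az": 0}
  ]
}}

```text
clock: 3.95
eef_pos: [0.479, 0.0126, 0.2658]
tcp_rot: [-3.122, -0.342, -0.0]
wrist_force: [0.2, -0.1, -0.8]
grip_width: 0.0
grasp_force: 0.0
```

```bash
python3 - <<'E'
from h import *
d=snap('side','s2'); s=bot.observe(); print(s['eef_pos'],s['wrist_force'])
w=snap('wrist','w3')['image']
a=cv2.resize(d['image'][150:370,200:420],(400,400)); b=cv2.resize(w,(400,300)); b=np.vstack([b,np.zeros((100,400,3),np.uint8)])
cv2.imwrite('pics/end.png',np.hstack([a,b])[:,:,::-1])
E
```

```text
[0.47870884 0.01255662 0.26472545] [ 0.25952705 -0.12824272 -0.58681499]
```

View pics/end.png

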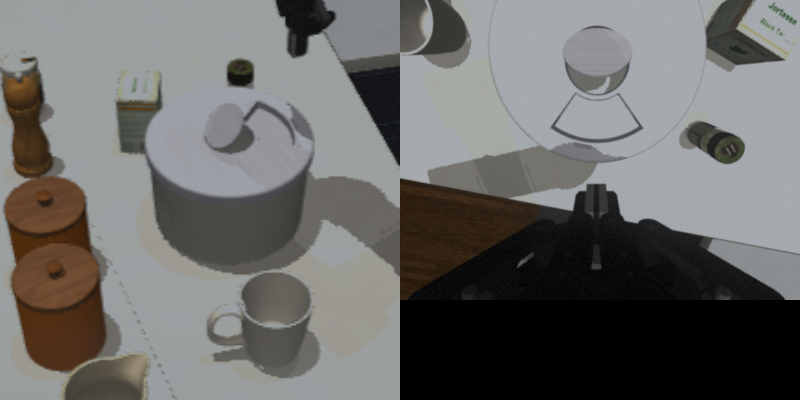

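The hatch stands open at about (225,125) in the side view, with the catch sunk at (272,118). The gripper is clear and the mug, tea box and jar haven't moved.

```bash
python3 -c "
from station import bot
print(bot.sign_off())"
```

```text
the job is handed in; nothing more can be done
None
```

I pressed the catch to its hard stop and the hatch stands open; the hand is clear, the mug, tea box and spice jar are untouched, and the job was handed in at about 4 s.

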